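Slide the kettle to the free ring of the bar hob and switch that ring on

TASK

On the bar's two-ring hob, slide the kettle sideways onto the middle of the other, empty ring, keeping it flat on the glass all the way: do not lift or tip it, and do not strike the shelf that stands over the hob. Then switch that ring on: turn the knob in front of it clockwise until its grip bar lies crosswise (parallel to the hob's long front edge). Leave the other knob and everything else standing around as it is.

Things in the scene. Friction and masses are not known exactly. Their poses are not given: they have to be found in the camera images.
- hob: Table-top glass hob, fixed: black glass in a steel frame, 520 wide (its y), 360 deep (its x), 40 high. Origin: centre of its underside, on the table; x points away from the robot, y to the left. The ring centres are at x +30, y +120 (left) and y -120 (right) of this frame; the smooth glass (friction about 0.3) is at z 40.
- ring_from: Printed mark on the glass, flat: two thin white circles of 184 and 104 mm diameter with a small cross in the middle. The ring under the kettle at the start (the left or the right one). Origin: its centre, on the glass.
- ring_to: The identical printed mark of the ring that is empty at the start, 240 mm to the side of the other. Origin: its centre, on the glass.
- kettle: Squat steel kettle, loose, 0.4 to 0.85 kg: base 150 mm diameter, body 82 high, lid knob up to 104, spout towards its +x (104 from the axis at most). Its bail handle arches over the lid in its x-z plane. Origin: centre of the underside; z up.
- kettle_grip (a point): Middle of the kettle's straight black flat-sided handle bar: 100 long along the kettle's x, 18 wide (y), 22 high, horizontal, 140 above the underside, over the kettle's axis. Free space beside it on both sides (y); 25 mm clear between the bar's underside and the lid knob. Axes as the kettle's.
- gantry: Open rod shelf over the rings, fixed: four steel rods of 12 mm, 760 long (along its y) at x -49, -18, 18 and 49, undersides 395 above the table; a small jar on its left end, up to 467; wooden end panels 120 deep, 25 thick at y +-375. Origin: on the table under its middle, 30 mm beyond the line of the ring centres: the kettle's handle is beneath the rods and cannot be reached straight from above.
- knob_left_grip (a point): Grip point of the left knob, on its axis, 77 above the table, 170 mm nearer the robot than the left ring's centre (and in line with it). Grey disc, 60 mm diameter, with an upright grip bar 57 long, 14 thick, from 54 to 84 above the table, along this point's x (which turns with the knob); white pointer mark at its -x end.
- knob_right_grip (a point): The same for the right knob, in front of the right ring.
- knob_left (a joint): Angle of the left knob, rad, growing clockwise seen from above; 0: the bar is parallel to the hob's x (pointer to the robot), 1.57: the bar is crosswise. Stops at 0 and 2.6.
- knob_right (a joint): The same for the right knob.
- jar: Small closed jar standing on the hob's front left corner, beside the left knob: 48 mm diameter, 85 high, loose, not to be disturbed. Origin: centre of its underside.
- sugar: Small white bowl on the hob's front, between the knobs: 72 mm diameter, 50 high, loose, not to be disturbed. Origin: centre of its underside.
- mug_a: White mug, 80 mm diameter, 92 high, on the table left of the hob; not to be disturbed. Origin: centre of its underside.
- mug_b: Blue mug, 80 mm diameter, 92 high, on the table left of the hob, nearer the robot; not to be disturbed. Origin: centre of its underside.
- wine: Wine bottle, 74 mm diameter, 290 high, on the table left of the hob; not to be disturbed. Origin: centre of its underside.
- tin: Tin can, 84 mm diameter, 110 high, on the table right of the hob; not to be disturbed. Origin: centre of its underside.
- spoon: Wooden spoon, 200 long, lying on the table by the hob's right front corner; not to be disturbed. Origin: its middle, underside.
There are look-alikes about, which are no part of the job. What is shaped like the kettle but orange or turquoise is not meant.

How it is judged:
On the way, in this order (a step that is already met when the one before it is completed fails the run):
1. the kettle stands still in the middle of the ring that was empty (horizontal distance between kettle and ring_to below 0.015 m and linear speed of kettle below 0.02 m/s and angle between kettle's own z axis and vertical below 0.05 rad and z of kettle in the frame of hob above 0.036 m), for 0.2 s.
2. the knob in front of that ring is turned until its bar lies crosswise (((y of ring_to in the frame of hob above 0 m and value of joint knob_left between 1.22 and 1.92 rad and value of joint knob_right below 0.8 rad) or (not (y of ring_to in the frame of hob above 0 m) and value of joint knob_right between 1.22 and 1.92 rad and value of joint knob_left below 0.8 rad))), for 0.2 s.
At the end, for the whole second after the job is handed in: The kettle stands upright and at rest on the glass, within 15 mm of the centre of the ring that was empty; the knob in front of that ring is at 1.22 to 1.92 rad (crosswise within 20 degrees), and the other knob is still below 0.8 rad (all of step 1 and ((y of ring_to in the frame of hob above 0 m and value of joint knob_left between 1.22 and 1.92 rad and value of joint knob_right below 0.8 rad) or (not (y of ring_to in the frame of hob above 0 m) and value of joint knob_right between 1.22 and 1.92 rad and value of joint knob_left below 0.8 rad))); the robot touches nothing.
It fails at once if the kettle is lifted more than 8 mm off the glass (z of kettle in the frame of hob above 0.048 m).
It fails at once if the kettle is tipped by more than 8 degrees (angle between kettle's own z axis and vertical above 0.14 rad).
It fails at once if the shelf over the hob is struck (more than 10 N) (contact force between gantry and the arm above 10 N).
It fails at once if a bystander (jar, bowl, mugs, bottle, tin, spoon) is moved by more than 25 mm (distance of any of jar, sugar, mug_a, mug_b, wine, tin, spoon from where it was at the start of the episode above 0.025 m).
It also fails if it takes over 64 s, if anything falls off the work surface, if the arm or the gripper's body presses on something with over 40 N, if the wrist force passes 120 N, or if a joint passes its speed limit or range.

ROBOT

A 7-joint arm with a two-finger parallel gripper is mounted at the origin on the work surface. World frame = base frame: x ahead of the robot, y to its left, z up, the work surface at z = 0. Lengths are in m, angles in rad, forces in N, time in s.
With the tool pointing down it reaches from about 0.425 to 0.95 m from the base axis. Payload 16.7 kg.
Tool frame: the origin (TCP) lies midway between the tips of the shut fingers; the grasp point (between the pads) lies 19 mm behind it (manip.tcp_to_grasp is the distance from the TCP to the grasp point, in m); z points along the fingers, y is the line along which they close (so a half turn about z gives the same grasp; the last joint's range is limited). The gripper opens to 94 mm and grips with 3 to 60 N. Pads are 16 mm wide; open, the fingers measure 119 mm over their backs; the gripper's body (75 mm by 177 mm) begins 78 mm behind the grasp point.
Start: joints at [1.036, 0.426, 0.074, 1.606, -0.034, 1.111, -0.067], TCP at [0.253, -0.626, 0.205] pointing down, gripper open.
Joint ranges: [-2.85, 2.85], [-0.5, 2.14], [-1.23, 1.37], [0.21, 2.46], [-1.02, 4.16], [0.16, 2.05], [-2.73, 2.73]. Speed limits (rad/s): [1.89, 1.89, 2.39, 2.39, 3.01, 3.01, 3.01].

INTERFACE

Orientations are given as a rotation vector (axis times angle).
In Python, from workcell import manip, optics gives the robot as it stands.
- The arm moves only by the tool carry_out, never from a script. Its argument "commands" is a list of rows, each an object with "delta_pos": the shift along the tool's x, y, z in m, a list of three; "turn": the turn, a rotation vector about the tool's x, y, z in degrees, a list of three; "grip": the closure, from 0 (fully open) to 1 (shut). A call has 1 to 12 rows; each row is the pose to reach, as a shift and turn from the pose commanded when the call began, along the tool's axes at that moment; what a row does not reach only later rows make up. A row lasts 1/8 s, in which the tool goes at most 62.5 mm and 10.7 degrees, less where a joint would pass 70% of its speed; a pose out of reach is approached as far as the arm can. A call with a gripper value outside its range is refused whole. The fingers move at their own pace and stop on an object; "squeeze" is the grip in N (left out, the last holds). Time passes only in rows, so rows that repeat a pose let the fingers close. It gives the time, the measured TCP pose, the force, the opening and the grip force at its end, in the units of the state.
- manip.state(): the state, without advancing time (a new reading comes with each control period).
- optics.get_image(name): name is "scene" or "top" or "wrist"; returns a dict with "pixels" (384x512x3 uint8, blue, green, red), "z_map" (384x512 float32, m along the optical axis (not along the pixel's ray), 0 where there is no reading), "fx", "fy", "cx", "cy" (pixels), "xyz" and "attitude" of the camera in the world; the wrist camera has in their place "hand_eye" (4x4, takes a point from camera to tool coordinates, whose origin is the TCP and whose axes are the flange's). Camera axes: x right, y down, z forward; pixel columns grow to the right and rows downward; lengths in m; the calibration is good to about 2 mm. A picture is of the moment at which its call begins: read the wrist's pose just before it.
- manip.hand_in(): hands the job in; it is judged then, once.
The state is a dict: "t": time; "joint_pos": joint angles; "joint_vel": joint speeds; "joint_efforts": joint torques, N m; "tcp_pos": TCP position; "orientation": TCP orientation; "force": force on the tool from outside, world axes, zero at the start; "wrist_torque": the same for the moment, N m; "width": finger opening in m; "finger_force": force on a finger pad.
Only numpy, scipy, OpenCV 4.12 (cv2) and the standard library are available. Lean on these libraries where they do the work, as an engineer would, in place of code of your own. Each camera call takes 0.05 s, during which the arm holds its last target. There are 200 camera calls.

## Working session

There is one attempt and no reset: what is moved stays moved. The work goes in short steps, Python scripts to look and compute and a tool call to move; the robot and the scene stay as the last step left them, time stands still between calls to the robot, and variables do not carry over. Pictures are saved under pics/ and viewed, at most 10 in all, crops included, and the job is handed in when it is done.

Besides the shell and the picture viewer there is one more tool, called after "Call:" in YAML: its name, and indented under it one key for each argument. carry_out: Moves the arm, as the interface text tells. Its arguments: {"type":"object","properties":{"commands":{"type":"array"},"squeeze":{"type":"number"}},"required":["commands"]}

```bash
mkdir -p pics; cat > h.py <<'E'
import numpy as np, cv2
from scipy.spatial.transform import Rotation as R
from workcell import manip, optics
def snap(n,f):
    s=manip.state(); im=optics.get_image(n)
    cv2.imwrite(f'pics/{f}.png',im['pixels'])
    d={k:v for k,v in im.items()}
    if n=='wrist':
        T=np.eye(4);T[:3,:3]=R.from_rotvec(s['orientation']).as_matrix();T[:3,3]=s['tcp_pos'];d['T']=T@np.array(im['hand_eye'])
    np.save(f'pics/{f}.npy',d,allow_pickle=True); return d
def load(f): return np.load(f'pics/{f}.npy',allow_pickle=True).item()
def pose(d):
    if 'T' in d: return d['T']
    A=np.array(d['attitude'],float); T=np.eye(4)
    T[:3,:3]=A if A.shape==(3,3) else R.from_rotvec(A).as_matrix()
    T[:3,3]=d['xyz']; return T
def pt(d,u,v,z=None):
    """world point of pixel; from depth, or on plane z"""
    T=pose(d); r=np.array([(u-d['cx'])/d['fx'],(v-d['cy'])/d['fy'],1.])
    if z is None: k=d['z_map'][int(round(v)),int(round(u))]
    else: k=(z-T[2,3])/(T[:3,:3]@r)[2]
    return T[:3,:3]@(r*k)+T[:3,3]
def cloud(d):
    v,u=np.mgrid[:384,:512]; k=d['z_map']; T=pose(d)
    P=np.stack([(u-d['cx'])/d['fx']*k,(v-d['cy'])/d['fy']*k,k],-1)
    return P@T[:3,:3].T+T[:3,3]
E
python3 - <<'E'
from h import *
print(manip.state(), getattr(manip,'tcp_to_grasp',None))
for n in('scene','top'):
    d=snap(n,n+'0'); print(n,d['fx'],d['cx'],d['cy'],d['xyz'],d['attitude'])
a=np.hstack([load('scene0')['pixels'],load('top0')['pixels']])
E
```

```text
{'t': 0.0, 'joint_pos': array([ 1.03650423,  0.42670282,  0.07380581,  1.60657381, -0.03410195,
        1.11078051, -0.06711123]), 'joint_vel': array([-6.55997635e-05, -7.81909148e-04,  1.53678548e-03, -1.34459831e-04,
        3.81468416e-04, -1.02308424e-04, -1.23195477e-03]), 'joint_efforts': array([-1.98148497e-03, -9.35814428e+01,  3.66542995e+00, -4.54183817e+01,
       -4.89644485e-02,  2.06289761e-02,  1.76628500e-04]), 'tcp_pos': array([ 0.25321789, -0.62525778,  0.20480837]), 'orientation': array([-3.08247892e+00, -6.00481624e-01,  4.64502115e-04]), 'force': array([-0.96333458,  0.59291157,  0.11875673]), 'wrist_torque': array([-0.00335014, -0.00430382,  0.0163054 ]), 'finger_force': 0.0, 'width': 0.09390925326876197} 0.0188
scene 419.1842827699491 256.6490786554504 195.73926729683598 [1.72606835 0.27312694 0.92468161] [-1.42841618 -1.8170872   0.99017637]
top 428.2842310776188 251.26899631867585 193.2135095658364 [ 0.41535776 -0.0047444   1.55031554] [-2.18808292  2.1798061  -0.04271523]
```

View pics/scene0.png

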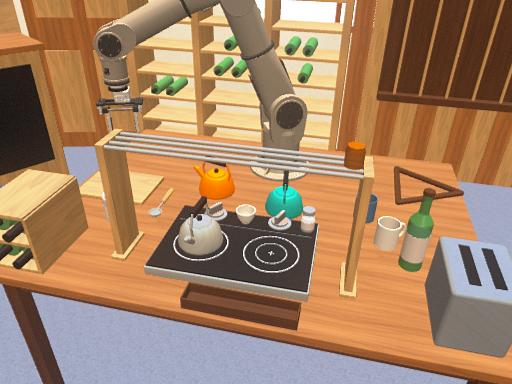

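View pics/top0.png

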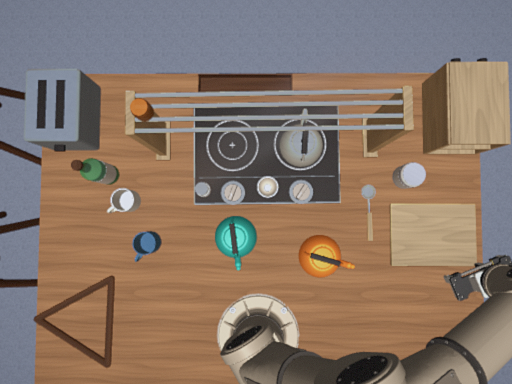

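The scene camera looks back at the robot. The steel kettle is at top (300,143), on the right ring. The empty left ring's cross is at top (232,145) and the knobs are at (233,192) and (301,191). The look-alikes are turquoise (236,237) and orange (320,257), so the steel kettle is the one meant. I'll confirm that in an enlarged crop.

```bash
python3 - <<'E'
from h import *
d=load('top0'); c=d['pixels'][85:215,185:350]
cv2.imwrite('pics/crop1.png',cv2.resize(c,None,fx=4.6,fy=4.6,interpolation=cv2.INTER_CUBIC))
P=cloud(d)
for n,(u,v) in dict(ringL=(232,145),knobL=(233,192),knobR=(301,191),sugar=(267,187),jar=(203,189),handle=(304,135),rodn=(270,128),rodf=(270,94),teal=(234,240),orange=(324,259)).items(): print(n,pt(d,u,v).round(3), P[v-2:v+3,u-2:u+3,2].max().round(3))
# kettle points
m=(P[...,2]>.155)&(P[...,2]<.22); vv,uu=np.where(m); s=(uu>270)&(uu<335)&(vv>100)&(vv<180)
Q=P[vv[s],uu[s]]; print(len(Q),Q.mean(0),Q.min(0),Q.max(0)); 
d=load('scene0');P=cloud(d);m=(P[...,2]>.165)&(P[...,2]<.2)&(P[...,0]>.5)&(P[...,0]<.85)&(P[...,1]<0)&(P[...,1]>-.3)
Q=P[m];print(len(Q));vv,uu=np.where(m)
for a in zip(uu,vv,P[m].round(3)): print(a) if len(Q)<60 else None
# glass
print(pt(d,271,253),pt(d,271,253,.04), pt(d,200,155))
E
```

```text
ringL [0.672 0.091 0.044] 0.049
knobL [0.503 0.084 0.085] 0.087
knobR [ 0.507 -0.15   0.076] 0.087
sugar [ 0.523 -0.033  0.045] 0.05
jar [0.51  0.182 0.127] 0.128
handle [ 0.68  -0.149  0.189] 0.196
rodn [ 0.656 -0.034  0.41 ] 0.411
rodf [ 0.75  -0.034  0.406] 0.408
teal [0.342 0.076 0.153] 0.158
orange [ 0.283 -0.216  0.154] 0.157
177 [ 0.66111292 -0.15048725  0.18753599] [ 0.60630372 -0.16155758  0.15665893] [ 0.73052069 -0.14024004  0.19951339]
188
[0.67692054 0.09549409 0.04300125] [0.67334923 0.09488942 0.04      ] [-0.01066662 -0.39530253  0.00476614]
```

View pics/crop1.png

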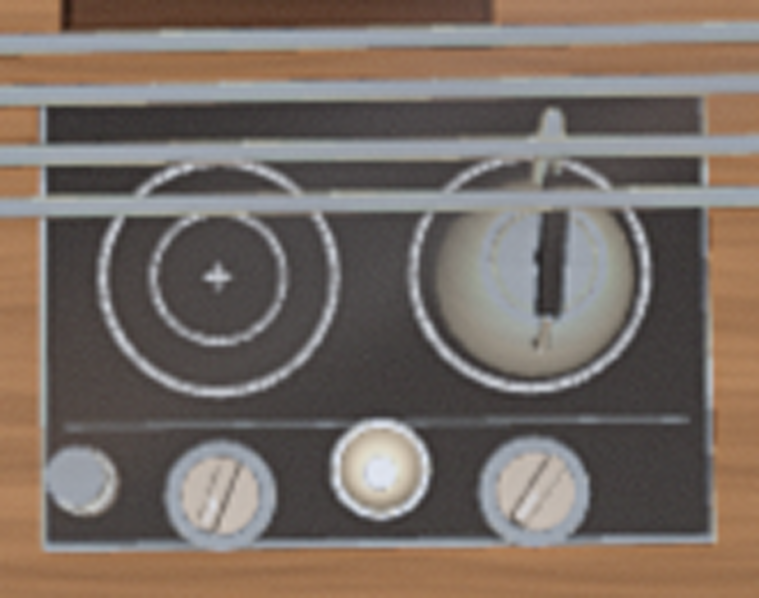

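The steel kettle is confirmed on the right ring, in crop 1 at about (545,265). The empty ring's cross is at (218,277). The knob bars are at (220,497) and (535,490), both already turned slightly clockwise. Next I'll measure the handle and hob frame and plan the pregrasp.

```bash
cat >> h.py <<'E'
def Rt(tilt,yaw):
    """tool pointing down, tilted forward by tilt deg, then yawed about world z"""
    t=np.radians(tilt);s,c=np.sin(t),np.cos(t)
    return R.from_euler('z',yaw,degrees=True).as_matrix()@np.array([[c,0,s],[0,-1,0],[s,0,-c]])
def plan(p,Rm,grasp=True):
    s=manip.state(); R0=R.from_rotvec(s['orientation']).as_matrix(); p=np.array(p,float)
    if grasp: p=p+Rm[:,2]*.0188
    print('delta',(R0.T@(p-s['tcp_pos'])).round(4),'turn',np.degrees(R.from_matrix(R0.T@Rm).as_rotvec()).round(2),'dist',np.linalg.norm(p-s['tcp_pos']).round(3))
E
python3 - <<'E'
from h import *
for n in('scene0','top0'):
    d=load(n);P=cloud(d);px=d['pixels'].astype(int).max(-1)
    m=(P[...,2]>.165)&(P[...,2]<.205)&(P[...,0]>.5)&(P[...,0]<.85)&(P[...,1]<-.05)&(P[...,1]>-.25)&(px<90)
    Q=P[m]; print(n,len(Q),Q.min(0).round(3),Q.max(0).round(3),np.median(Q,0).round(3))
    e,V=np.linalg.eigh(np.cov(Q[:,:2].T));print('yaw',np.degrees(np.arctan(V[1,1]/V[0,1])),'centre mid',(np.percentile(Q,2,0)+np.percentile(Q,98,0))/2, np.sqrt(e))
d=load('top0')
ck=lambda u,v,z:pt(d,185+u/4.6-.4,85+v/4.6-.4,z).round(4)
print('cross',ck(218,277,.04),'knobs',ck(220,497,.08),ck(535,490,.08),'ringR',ck(530,277,.04),'frame corners',ck(43,547,.04),ck(715,540,.04),'line',ck(65,429,.04),ck(690,418,.04))
plan([.50,-.16,.33],Rt(45,-4))
E
```

```text
scene0 152 [ 0.627 -0.159  0.171] [ 0.724 -0.136  0.196] [ 0.684 -0.144  0.189]
yaw -6.112762799650351 centre mid [ 0.67541262 -0.14839409  0.18385984] [0.00480604 0.02965246]
top0 127 [ 0.622 -0.161  0.173] [ 0.719 -0.141  0.2  ] [ 0.663 -0.149  0.191]
yaw -3.6026531719759305 centre mid [ 0.67122784 -0.15009889  0.1877807 ] [0.00468303 0.0264809 ]
cross [0.6735 0.0916 0.04  ] knobs [0.5007 0.0864 0.08  ] [ 0.5067 -0.1489  0.08  ] ringR [ 0.6738 -0.1493  0.04  ] frame corners [0.4641 0.2248 0.04  ] [ 0.4714 -0.29    0.04  ] line [0.5552 0.2089 0.04  ] [ 0.5649 -0.2716  0.04  ]
delta [ 0.4153 -0.3329 -0.1115] turn [-10.28  44.23  24.66] dist 0.544
```

Call:
carry_out:
  commands:
    - {"delta_pos": [0.05,-0.04,-0.06],"turn": [0,0,0],"grip": 0}
    - {"delta_pos": [0.4153,-0.3329,-0.1115],"turn": [-10.28,44.23,24.66],"grip": 0}
    - {"delta_pos": [0.4153,-0.3329,-0.1115],"turn": [-10.28,44.23,24.66],"grip": 0}
    - {"delta_pos": [0.4153,-0.3329,-0.1115],"turn": [-10.28,44.23,24.66],"grip": 0}
    - {"delta_pos": [0.4153,-0.3329,-0.1115],"turn": [-10.28,44.23,24.66],"grip": 0}
    - {"delta_pos": [0.4153,-0.3329,-0.1115],"turn": [-10.28,44.23,24.66],"grip": 0}
    - {"delta_pos": [0.4153,-0.3329,-0.1115],"turn": [-10.28,44.23,24.66],"grip": 0}
    - {"delta_pos": [0.4153,-0.3329,-0.1115],"turn": [-10.28,44.23,24.66],"grip": 0}
    - {"delta_pos": [0.4153,-0.3329,-0.1115],"turn": [-10.28,44.23,24.66],"grip": 0}
    - {"delta_pos": [0.4153,-0.3329,-0.1115],"turn": [-10.28,44.23,24.66],"grip": 0}
    - {"delta_pos": [0.4153,-0.3329,-0.1115],"turn": [-10.28,44.23,24.66],"grip": 0}
    - {"delta_pos": [0.4153,-0.3329,-0.1115],"turn": [-10.28,44.23,24.66],"grip": 0}

```text
t: 1.6
tcp_pos: [0.5128, -0.1622, 0.3166]
orientation: [2.875, -0.102, 1.191]
force: [0.7, 0.3, -0.2]
width: 0.0943
finger_force: 0.0
```

```bash
python3 - <<'E'
from h import *
s=manip.state();print(s['t'],s['tcp_pos'],s['joint_pos'].round(2))
plan([.50,-.16,.33],Rt(45,-4))
d=snap('wrist','w1')
P=cloud(d);px=d['pixels'].astype(int).max(-1)
m=(P[...,2]>.165)&(P[...,2]<.205)&(P[...,0]>.6)&(P[...,0]<.75)&(P[...,1]<-.1)&(P[...,1]>-.2)&(px<90)
Q=P[m];print(len(Q))
if len(Q)>20:
    e,V=np.linalg.eigh(np.cov(Q[:,:2].T));print('yaw',np.degrees(np.arctan(V[1,1]/V[0,1])),np.percentile(Q,2,0),np.percentile(Q,98,0))
E
```

```text
1.6 [ 0.51277567 -0.1621554   0.31663245] [ 0.74 -0.24 -0.37  2.33 -0.84  0.38 -0.6 ]
delta [ 0.0003 -0.0013  0.0002] turn [ 0.07 -0.01 -0.03] dist 0.001
958
yaw -3.3302170122753902 [ 0.62164836 -0.15863778  0.17814499] [ 0.71679392 -0.13938594  0.19142598]
```

View pics/w1.png

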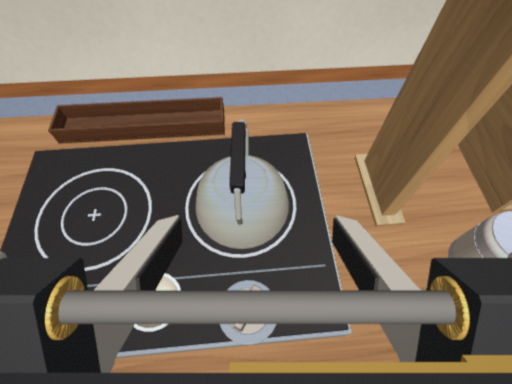

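The wrist view shows the steel kettle's bar around (238,155), the target cross at (94,214) and the right knob at (250,312). The approach along the tool axis is clear.

```bash
python3 - <<'E'
from h import *
d=load('w1');print('cross',pt(d,94,214.5,.04),pt(d,94,214))
plan([.668,-.149,.181],Rt(45,-4))
E
```

```text
cross [0.67379586 0.09344686 0.04      ] [0.67488053 0.09379778 0.03968783]
delta [ 0.0129 -0.0245  0.2235] turn [ 0.08 -0.01 -0.05] dist 0.225
```

Call:
carry_out:
  commands:
    - {"delta_pos": [0.013,-0.0245,0.06],"turn": [0,0,0],"grip": 0}
    - {"delta_pos": [0.013,-0.0245,0.11],"turn": [0,0,0],"grip": 0}
    - {"delta_pos": [0.013,-0.0245,0.15],"turn": [0,0,0],"grip": 0}
    - {"delta_pos": [0.013,-0.0245,0.18],"turn": [0,0,0],"grip": 0}
    - {"delta_pos": [0.013,-0.0245,0.205],"turn": [0,0,0],"grip": 0}
    - {"delta_pos": [0.013,-0.0245,0.2235],"turn": [0,0,0],"grip": 0}
    - {"delta_pos": [0.013,-0.0245,0.2235],"turn": [0,0,0],"grip": 0}
    - {"delta_pos": [0.013,-0.0245,0.2235],"turn": [0,0,0],"grip": 0}

```text
t: 2.65
tcp_pos: [0.6863, -0.1572, 0.2079]
orientation: [2.932, -0.091, 1.093]
force: [0.2, 0.5, 1.4]
width: 0.094
finger_force: 0.0
```

```bash
python3 - <<'E'
from h import *
plan([.668,-.149,.181],Rt(45,-4)); s=manip.state(); print(s['force'],s['joint_pos'].round(2))
d=snap('wrist','w2')
E
```

```text
delta [-0.0305 -0.0066  0.0269] turn [-0.84  4.14  0.11] dist 0.041
[0.21630449 0.49200246 1.43490746] [-0.05  0.2   0.25  2.15 -1.02  0.16 -0.49]
```

View pics/w2.png

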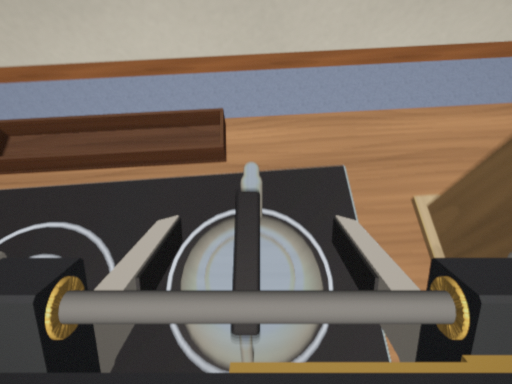

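The approach stopped with wrist joints 5 and 6 at their limits, because a 45° tilt is too much here. I'll back off and use about a 30° tilt, gripping nearer the front of the bar.

```bash
python3 - <<'E'
from h import *
plan([.58,-.147,.30],Rt(30,-4))
E
```

```text
delta [-0.0249 -0.0032 -0.1248] turn [ -0.85 -10.68   0.52] dist 0.127
```

Call:
carry_out:
  commands:
    - {"delta_pos": [-0.01,0,-0.06],"turn": [-0.4,-4,0.2],"grip": 0}
    - {"delta_pos": [-0.025,-0.003,-0.11],"turn": [-0.85,-10.7,0.5],"grip": 0}
    - {"delta_pos": [-0.025,-0.003,-0.125],"turn": [-0.85,-10.7,0.5],"grip": 0}
    - {"delta_pos": [-0.025,-0.003,-0.125],"turn": [-0.85,-10.7,0.5],"grip": 0}
    - {"delta_pos": [-0.025,-0.003,-0.125],"turn": [-0.85,-10.7,0.5],"grip": 0}
    - {"delta_pos": [-0.025,-0.003,-0.125],"turn": [-0.85,-10.7,0.5],"grip": 0}

```text
t: 3.45
tcp_pos: [0.5851, -0.1492, 0.287]
orientation: [3.017, -0.115, 0.816]
force: [0.3, 0.6, -0.1]
width: 0.0943
finger_force: 0.0
```

```bash
python3 - <<'E'
from h import *
s=manip.state(); print(s['t'],s['force'],s['joint_pos'].round(2),s['joint_vel'].round(2),s['tcp_pos'])
plan([.58,-.147,.30],Rt(30,-4))
plan([.655,-.148,.181],Rt(30,-4))
E
```

```text
3.45 [ 0.25721701  0.56345106 -0.14780936] [-0.59 -0.09  0.74  2.13  0.02  0.56 -1.5 ] [ 0.01  0.05 -0.01  0.   -0.08 -0.04  0.07] [ 0.58505663 -0.14921865  0.28695708]
delta [ 0.002  -0.0019  0.0049] turn [-0.15 -0.26 -0.41] dist 0.006
delta [ 0.0067 -0.0058  0.1455] turn [-0.15 -0.26 -0.41] dist 0.146
```

Call:
carry_out:
  commands:
    - {"delta_pos": [0.0065,-0.006,0.04],"turn": [-0.15,-0.26,-0.4],"grip": 0}
    - {"delta_pos": [0.0065,-0.006,0.075],"turn": [-0.15,-0.26,-0.4],"grip": 0}
    - {"delta_pos": [0.0065,-0.006,0.105],"turn": [-0.15,-0.26,-0.4],"grip": 0}
    - {"delta_pos": [0.0065,-0.006,0.13],"turn": [-0.15,-0.26,-0.4],"grip": 0}
    - {"delta_pos": [0.0065,-0.006,0.1455],"turn": [-0.15,-0.26,-0.4],"grip": 0}
    - {"delta_pos": [0.0065,-0.006,0.1455],"turn": [-0.15,-0.26,-0.4],"grip": 0}
    - {"delta_pos": [0.0065,-0.006,0.1455],"turn": [-0.15,-0.26,-0.4],"grip": 0}

```text
t: 4.32
tcp_pos: [0.6641, -0.1486, 0.1637]
orientation: [3.014, -0.105, 0.805]
force: [0.4, -0.4, 0.2]
width: 0.094
finger_force: 0.0
```

```bash
python3 - <<'E'
from h import *
s=manip.state(); print(s['t'],s['force'],s['joint_pos'].round(2),s['joint_vel'].round(2),s['tcp_pos'])
plan([.655,-.148,.181],Rt(30,-4))
d=snap('wrist','w3'); snap('scene','s3')
P=cloud(d);px=d['pixels'].astype(int).max(-1)
m=(P[...,2]>.165)&(P[...,2]<.205)&(P[...,0]>.6)&(P[...,0]<.75)&(P[...,1]<-.12)&(P[...,1]>-.18)&(px<90)
Q=P[m];print(len(Q));e,V=np.linalg.eigh(np.cov(Q[:,:2].T));print('yaw',np.degrees(np.arctan(V[1,1]/V[0,1])),np.percentile(Q,2,0),np.percentile(Q,98,0))
c=load('s3')['pixels'][110:280,90:330];cv2.imwrite('pics/c3.png',cv2.resize(c,None,fx=3,fy=3,interpolation=cv2.INTER_CUBIC))
E
```

```text
4.325 [ 0.41299141 -0.44680571  0.17500263] [-0.37  0.29  0.61  2.1  -0.7   0.34 -0.86] [-0.01 -0.02  0.   -0.    0.01  0.   -0.01] [ 0.66410727 -0.14862264  0.16366103]
delta [ 0.0008  0.     -0.0008] turn [0.11 0.09 0.03] dist 0.001
5139
yaw -3.5555470548801726 [ 0.62993465 -0.15868774  0.18851152] [ 0.71814585 -0.13977111  0.19175709]
```

View pics/c3.png

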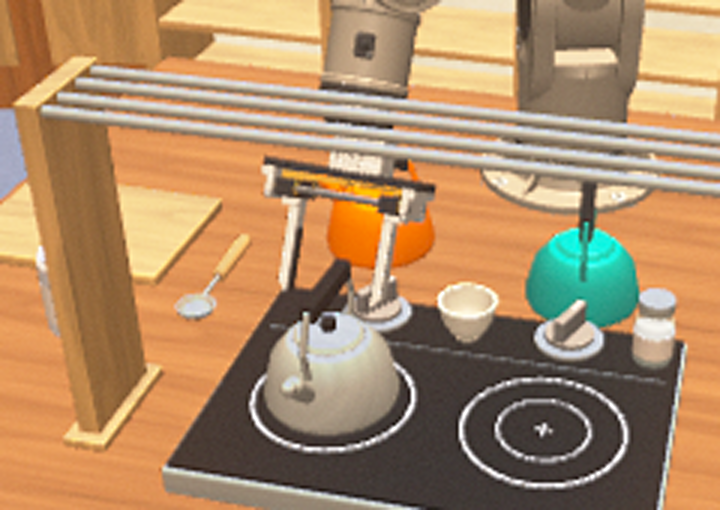

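The fingers straddle the bar, at crop (290,235) and (382,255). Closing now.

Call:
carry_out:
  commands:
    - {"delta_pos": [0,0,0],"turn": [0,0,0],"grip": 1}
    - {"delta_pos": [0,0,0],"turn": [0,0,0],"grip": 1}
    - {"delta_pos": [0,0,0],"turn": [0,0,0],"grip": 1}
    - {"delta_pos": [0,0,0],"turn": [0,0,0],"grip": 1}
    - {"delta_pos": [0,0,0],"turn": [0,0,0],"grip": 1}
    - {"delta_pos": [0,0,0],"turn": [0,0,0],"grip": 1}
  squeeze: 20

```text
t: 5.18
tcp_pos: [0.6643, -0.1477, 0.1638]
orientation: [3.015, -0.104, 0.805]
force: [-0.1, -0.3, -0.4]
width: 0.0377
finger_force: 0.0
```

```bash
python3 - <<'E'
from h import *
s=manip.state(); print(s['t'],s['force'],s['joint_pos'].round(2),s['tcp_pos'],s['width'],s['finger_force'])
R0=R.from_rotvec(s['orientation']).as_matrix()
print('delta for world (0.003,0.2415,0)',R0.T@[.003,.2415,0], 'world y in tool',R0.T@[0,1,0])
E
```

```text
5.175 [-0.09775772 -0.2994423  -0.3679129 ] [-0.37  0.29  0.61  2.1  -0.7   0.34 -0.86] [ 0.66432114 -0.14774187  0.1637932 ] 0.03767204393054547 0.0
delta for world (0.003,0.2415,0) [-0.01173709 -0.24112863 -0.00710443] world y in tool [-0.05934254 -0.99760275 -0.03559784]
```

Call:
carry_out:
  commands:
    - {"delta_pos": [0,0,0],"turn": [0,0,0],"grip": 1}
    - {"delta_pos": [0,0,0],"turn": [0,0,0],"grip": 1}
    - {"delta_pos": [0,0,0],"turn": [0,0,0],"grip": 1}
    - {"delta_pos": [0,0,0],"turn": [0,0,0],"grip": 1}
    - {"delta_pos": [0,0,0],"turn": [0,0,0],"grip": 1}
  squeeze: 20

```text
t: 5.8
tcp_pos: [0.6642, -0.1479, 0.1638]
orientation: [3.015, -0.104, 0.805]
force: [-1.1, -1.9, 1.0]
width: 0.0177
finger_force: 20.0
```

```bash
python3 - <<'E'
from h import *
s=manip.state(); print(s['t'],s['force'],s['joint_pos'].round(2),s['tcp_pos'],s['width'],s['finger_force'])
R0=R.from_rotvec(s['orientation']).as_matrix()
for f in(.05,.3,.6,1): print(R0.T@[.003*f,.2415*f,0])
E
```

```text
5.8 [-1.12157616 -1.88080711  0.98455348] [-0.37  0.29  0.61  2.1  -0.7   0.34 -0.86] [ 0.66422375 -0.14791595  0.16379364] 0.017652910222104357 20.001150369644165
[-0.00058956 -0.01205624 -0.0003572 ]
[-0.00353735 -0.07233745 -0.00214323]
[-0.00707469 -0.14467489 -0.00428645]
[-0.01179116 -0.24112482 -0.00714408]
```

Call:
carry_out:
  commands:
    - {"delta_pos": [-0.0006,-0.012,-0.0004],"turn": [0,0,0],"grip": 1}
    - {"delta_pos": [-0.0014,-0.028,-0.0008],"turn": [0,0,0],"grip": 1}
    - {"delta_pos": [-0.0024,-0.048,-0.0014],"turn": [0,0,0],"grip": 1}
    - {"delta_pos": [-0.0033,-0.068,-0.002],"turn": [0,0,0],"grip": 1}
    - {"delta_pos": [-0.0043,-0.088,-0.0026],"turn": [0,0,0],"grip": 1}
    - {"delta_pos": [-0.0049,-0.1,-0.003],"turn": [0,0,0],"grip": 1}
    - {"delta_pos": [-0.0049,-0.1,-0.003],"turn": [0,0,0],"grip": 1}

```text
t: 6.68
tcp_pos: [0.6655, -0.046, 0.1637]
orientation: [3.016, -0.101, 0.805]
force: [-0.6, 2.7, -1.9]
width: 0.0176
finger_force: 20.0
```

```bash
python3 - <<'E'
from h import *
s=manip.state(); print(s['t'],s['force'],s['joint_pos'].round(2),s['tcp_pos'],s['width'],s['finger_force'])
plan([.6642,.0936,.1638],Rt(30,-4),False)
R0=R.from_rotvec(s['orientation']).as_matrix()
print(R0.T@(np.array([.6672,.0936,.1638])-s['tcp_pos']))
E
```

```text
6.675 [-0.57950607  2.72143538 -1.92485298] [-0.72  0.29  0.78  2.14 -0.56  0.3  -1.16] [ 0.66550015 -0.0460048   0.16367039] 0.01756891424454149 19.99996930360794
delta [-0.0091 -0.1392 -0.0055] turn [-0.03  0.11  0.17] dist 0.14
[-0.0064871  -0.1394057  -0.00404644]
```

Call:
carry_out:
  commands:
    - {"delta_pos": [-0.0006,-0.012,-0.0004],"turn": [0,0,0],"grip": 1}
    - {"delta_pos": [-0.0014,-0.029,-0.0009],"turn": [0,0,0],"grip": 1}
    - {"delta_pos": [-0.0024,-0.049,-0.0015],"turn": [0,0,0],"grip": 1}
    - {"delta_pos": [-0.0032,-0.069,-0.002],"turn": [0,0,0],"grip": 1}
    - {"delta_pos": [-0.0042,-0.089,-0.0026],"turn": [0,0,0],"grip": 1}
    - {"delta_pos": [-0.0051,-0.109,-0.0032],"turn": [0,0,0],"grip": 1}
    - {"delta_pos": [-0.006,-0.127,-0.0037],"turn": [0,0,0],"grip": 1}
    - {"delta_pos": [-0.0065,-0.139,-0.004],"turn": [0,0,0],"grip": 1}
    - {"delta_pos": [-0.0065,-0.139,-0.004],"turn": [0,0,0],"grip": 1}

```text
t: 7.8
tcp_pos: [0.6675, 0.0923, 0.1637]
orientation: [3.015, -0.102, 0.805]
force: [0.6, 0.9, -2.9]
width: 0.0179
finger_force: 20.0
```

```bash
python3 - <<'E'
from h import *
s=manip.state(); print(s['t'],s['force'],s['joint_pos'].round(2),s['tcp_pos'],s['width'],s['finger_force'])
for n in('top','scene'):
    d=snap(n,n+'4');P=cloud(d);px=d['pixels'].astype(int).max(-1)
    m=(P[...,2]>.178)&(P[...,2]<.2)&(P[...,0]>.6)&(P[...,0]<.75)&(P[...,1]<.13)&(P[...,1]>.05)&(px<75)
    Q=P[m];print(n,len(Q));
    if len(Q)>10:print(np.percentile(Q,2,0),np.percentile(Q,98,0))
a=cv2.resize(load('top4')['pixels'][85:215,185:350],None,fx=3,fy=3,interpolation=cv2.INTER_CUBIC)
b=cv2.resize(load('scene4')['pixels'][150:310,140:330],None,fx=390/160,fy=390/160,interpolation=cv2.INTER_CUBIC)
o=np.hstack([a[:390],b[:,:300]]);print(o.shape)
cv2.imwrite('pics/c4.png',np.vstack([a[:,:495],np.zeros((0,495,3),np.uint8)]))
cv2.imwrite('pics/c4b.png',cv2.resize(np.hstack([a,b]),(798,int(390*798/(a.shape[1]+b.shape[1])))))
E
```

```text
7.8 [ 0.60674882  0.94656949 -2.87857819] [-1.14  0.39  0.99  2.12 -0.5   0.32 -1.48] [0.66748903 0.09233164 0.16370962] 0.01794733539483143 19.99967783689499
top 47
[0.63727055 0.07942845 0.18621422] [0.72155545 0.09837944 0.19436106]
scene 111
[0.63613351 0.08103716 0.17939548] [0.72593368 0.10051047 0.19454938]
(390, 795, 3)
```

View pics/c4b.png

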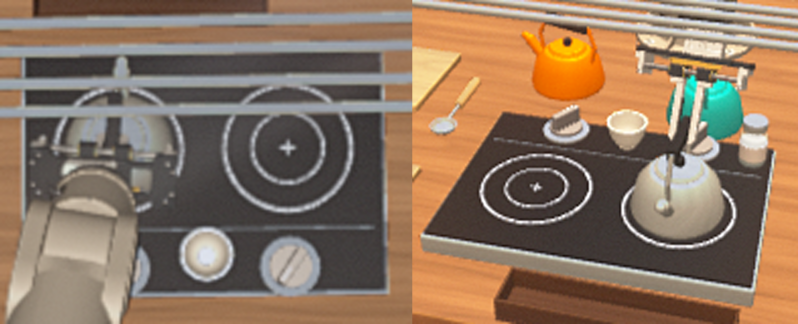

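The kettle stands inside the left ring (right half of the picture: base about 630–724 inside ring 622–735), and the bar measurements agree. Releasing and backing out.

Call:
carry_out:
  commands:
    - {"delta_pos": [0,0,0],"turn": [0,0,0],"grip": 0.3}
    - {"delta_pos": [0,0,0],"turn": [0,0,0],"grip": 0.3}
    - {"delta_pos": [0,0,0],"turn": [0,0,0],"grip": 0.3}
    - {"delta_pos": [0,0,0],"turn": [0,0,0],"grip": 0.3}
    - {"delta_pos": [0,0,0],"turn": [0,0,0],"grip": 0.3}
    - {"delta_pos": [0,0,0],"turn": [0,0,0],"grip": 0.3}
    - {"delta_pos": [0,0,-0.03],"turn": [0,0,0],"grip": 0.3}
    - {"delta_pos": [0,0,-0.08],"turn": [0,0,0],"grip": 0.3}
    - {"delta_pos": [0,0,-0.13],"turn": [0,0,0],"grip": 0.3}
    - {"delta_pos": [0,0,-0.15],"turn": [0,0,0],"grip": 0.3}
    - {"delta_pos": [0,0,-0.15],"turn": [0,0,0],"grip": 0.3}

```text
t: 9.28
tcp_pos: [0.5761, 0.1118, 0.2606]
orientation: [3.061, -0.046, 0.681]
force: [-1.6, -0.4, 0.5]
width: 0.0656
finger_force: 0.0
```

```bash
python3 - <<'E'
from h import *
s=manip.state(); print(s['t'],s['force'],s['joint_pos'].round(2),s['tcp_pos'],s['width'])
plan([.50,.086,.25],Rt(0,-15))
d=snap('wrist','w5'); P=cloud(d);px=d['pixels'].astype(int).max(-1)
m=(P[...,2]>.178)&(P[...,2]<.2)&(P[...,0]>.6)&(P[...,0]<.75)&(P[...,1]<.13)&(P[...,1]>.05)&(px<90)
Q=P[m];print(len(Q),np.percentile(Q,1,0),np.percentile(Q,99,0))
E
```

```text
9.275 [-1.55337651 -0.37614833  0.45100615] [-1.64 -0.13  1.17  2.13  0.49  0.72 -2.36] [0.5760956  0.11177333 0.26059998] 0.06564780633427712
delta [-0.0806  0.0281 -0.0053] turn [ -3.   -24.97  13.05] dist 0.086
1809 [0.62574004 0.08107901 0.18765747] [0.72213935 0.10057846 0.19198973]
```

View pics/w5.png

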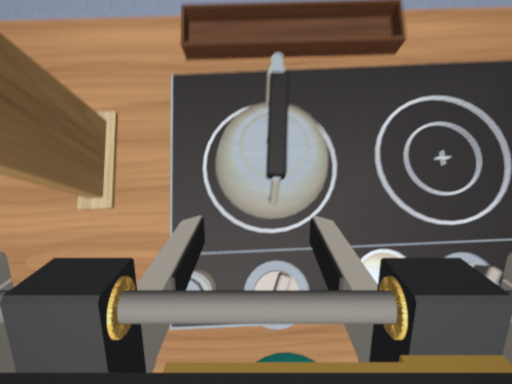

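The kettle bar's centre is at (0.674, 0.091), about 2 mm from the ring centre. The left knob is at (277,285). Next is the knob's axis and bar angle from the depth data.

```bash
python3 - <<'E'
from h import *
for n in('top0','w1','w5','scene4','scene0'):
    P=cloud(load(n));Z=P[...,2]
    m=(Z>.072)&(Z<.095)&(np.hypot(P[...,0]-.503,P[...,1]-.087)<.045)
    Q=P[m];
    if len(Q)<8: print(n,len(Q));continue
    e,V=np.linalg.eigh(np.cov(Q[:,:2].T));print(n,len(Q),'yaw',np.degrees(np.arctan(V[1,1]/V[0,1])),Q.mean(0).round(4),np.sqrt(e).round(4),Q[:,2].max())
    r=cv2.minAreaRect((Q[:,:2]*1000).astype(np.float32));print(r)
plan([.503,.087,.25],Rt(0,-19))
E
```

```text
top0 71 yaw -20.292972028095683 [0.5022 0.0875 0.0828] [0.0042 0.0165] 0.09161081086286904
((502.7783203125, 87.48956298828125), (14.076896667480469, 56.266822814941406), 69.38693237304688)
w1 0
w5 201 yaw -18.18238707362598 [0.521  0.0852 0.0825] [0.0041 0.0089] 0.08513637972740001
((503.69549560546875, 90.9123306274414), (14.100359916687012, 56.45650100708008), 69.27970886230469)
scene4 26 yaw -12.287208313517429 [0.4979 0.0979 0.0817] [0.0026 0.0113] 0.08884167967749956
((502.8641052246094, 96.64522552490234), (9.859643936157227, 41.819175720214844), 81.31002807617188)
scene0 63 yaw -21.40246741052816 [0.5105 0.0906 0.0819] [0.0045 0.0171] 0.09030012921579322
((506.3075866699219, 90.65716552734375), (16.258710861206055, 58.002166748046875), 71.632568359375)
delta [-0.0814  0.0247 -0.0029] turn [ -4.01 -25.26  16.7 ] dist 0.085
```

```bash
python3 - <<'E'
from h import *
plan([.504,.089,.24],Rt(0,-20))
E
```

```text
delta [-0.0849  0.0227  0.0065] turn [ -4.23 -25.23  17.69] dist 0.088
```

Call:
carry_out:
  commands:
    - {"delta_pos": [-0.04,0.01,0],"turn": [-1.4,-8,6],"grip": 0.4}
    - {"delta_pos": [-0.085,0.0225,0.0065],"turn": [-2.8,-17,12],"grip": 0.4}
    - {"delta_pos": [-0.085,0.0225,0.0065],"turn": [-4.2,-25.2,17.7],"grip": 0.4}
    - {"delta_pos": [-0.085,0.0225,0.0065],"turn": [-4.2,-25.2,17.7],"grip": 0.4}
    - {"delta_pos": [-0.085,0.0225,0.0065],"turn": [-4.2,-25.2,17.7],"grip": 0.4}
    - {"delta_pos": [-0.085,0.0225,0.0065],"turn": [-4.2,-25.2,17.7],"grip": 0.4}
    - {"delta_pos": [-0.085,0.0225,0.0065],"turn": [-4.2,-25.2,17.7],"grip": 0.4}

```text
t: 10.2
tcp_pos: [0.5014, 0.0915, 0.2182]
orientation: [3.093, -0.538, -0.009]
force: [-0.1, 0.9, 0.6]
width: 0.0562
finger_force: 0.0
```

```bash
python3 - <<'E'
from h import *
s=manip.state(); print(s['t'],s['force'],s['joint_pos'].round(2),s['tcp_pos'],s['width'])
plan([.504,.089,.074],Rt(0,-20))
E
```

```text
10.2 [-0.11030615  0.93859944  0.556106  ] [-1.3   0.29  1.2   2.   -0.31  1.07 -1.87] [0.50143944 0.09149078 0.21821605] 0.0562346053669909
delta [0.0042 0.001  0.163 ] turn [0.16 0.32 0.25] dist 0.163
```

Call:
carry_out:
  commands:
    - {"delta_pos": [0.004,0.001,0.045],"turn": [0.15,0.3,0.25],"grip": 0.4}
    - {"delta_pos": [0.004,0.001,0.085],"turn": [0.15,0.3,0.25],"grip": 0.4}
    - {"delta_pos": [0.004,0.001,0.115],"turn": [0.15,0.3,0.25],"grip": 0.4}
    - {"delta_pos": [0.004,0.001,0.14],"turn": [0.15,0.3,0.25],"grip": 0.4}
    - {"delta_pos": [0.004,0.001,0.152],"turn": [0.15,0.3,0.25],"grip": 0.4}
    - {"delta_pos": [0.004,0.001,0.158],"turn": [0.15,0.3,0.25],"grip": 0.4}
    - {"delta_pos": [0.004,0.001,0.158],"turn": [0.15,0.3,0.25],"grip": 0.4}
    - {"delta_pos": [0.004,0.001,0.158],"turn": [0.15,0.3,0.25],"grip": 0.4}

```text
t: 11.2
tcp_pos: [0.5043, 0.0893, 0.0609]
orientation: [-3.093, 0.546, 0.0]
force: [-0.7, 0.4, -0.4]
width: 0.0565
finger_force: 0.0
```

Call:
carry_out:
  commands:
    - {"delta_pos": [0,0,0],"turn": [0,0,0],"grip": 1}
    - {"delta_pos": [0,0,0],"turn": [0,0,0],"grip": 1}
    - {"delta_pos": [0,0,0],"turn": [0,0,0],"grip": 1}
    - {"delta_pos": [0,0,0],"turn": [0,0,0],"grip": 1}
    - {"delta_pos": [0,0,0],"turn": [0,0,0],"grip": 1}
    - {"delta_pos": [0,0,0],"turn": [0,0,0],"grip": 1}
    - {"delta_pos": [0,0,0],"turn": [0,0,0],"grip": 1}
  squeeze: 15

```text
t: 12.08
tcp_pos: [0.5044, 0.0905, 0.0604]
orientation: [-3.093, 0.544, 0.001]
force: [2.3, 7.7, -1.4]
width: 0.0138
finger_force: 15.0
```

```bash
python3 - <<'E'
from h import *
s=manip.state(); print(s['t'],s['force'],s['wrist_torque'],s['joint_pos'].round(2),s['tcp_pos'],s['width'],s['finger_force'])
plan([.504,.089,.079],Rt(0,-89.5))
E
```

```text
12.075 [ 2.29258064  7.68369606 -1.37895022] [ 1.84649234 -0.51947165 -0.06904915] [-1.02  0.52  0.91  2.13 -0.6   0.77 -1.64] [0.50441416 0.09047423 0.06035714] 0.013787150213674606 14.990432113409042
delta [0.0001 0.0015 0.0002] turn [-4.000e-02  7.000e-02  6.953e+01] dist 0.002
```

Call:
carry_out:
  commands:
    - {"delta_pos": [-0.0005,-0.0015,0],"turn": [0,0,5],"grip": 1}
    - {"delta_pos": [-0.0005,-0.0015,0],"turn": [0,0,12],"grip": 1}
    - {"delta_pos": [-0.0005,-0.0015,0],"turn": [0,0,20],"grip": 1}
    - {"delta_pos": [-0.0005,-0.0015,0],"turn": [0,0,28],"grip": 1}
    - {"delta_pos": [-0.0005,-0.0015,0],"turn": [0,0,36],"grip": 1}
    - {"delta_pos": [-0.0005,-0.0015,0],"turn": [0,0,44],"grip": 1}
    - {"delta_pos": [-0.0005,-0.0015,0],"turn": [0,0,52],"grip": 1}
    - {"delta_pos": [-0.0005,-0.0015,0],"turn": [0,0,60],"grip": 1}
    - {"delta_pos": [-0.0005,-0.0015,0],"turn": [0,0,66],"grip": 1}
    - {"delta_pos": [-0.0005,-0.0015,0],"turn": [0,0,69.5],"grip": 1}
    - {"delta_pos": [-0.0005,-0.0015,0],"turn": [0,0,69.5],"grip": 1}
    - {"delta_pos": [-0.0005,-0.0015,0],"turn": [0,0,69.5],"grip": 1}
  squeeze: 25

```text
t: 13.58
tcp_pos: [0.5048, 0.091, 0.0604]
orientation: [-2.233, 2.21, -0.001]
force: [7.3, 1.2, -3.7]
width: 0.0136
finger_force: 25.0
```

```bash
python3 - <<'E'
from h import *
s=manip.state(); print(s['t'],s['force'],s['wrist_torque'],s['joint_pos'].round(2),s['tcp_pos'],s['width'],s['finger_force'])
plan([.504,.0905,.079],Rt(0,-89.5))
E
```

```text
13.575 [ 7.33256105  1.2088236  -3.66934133] [ 0.53802113 -1.56356671 -0.01234287] [-1.17  0.72  1.21  2.13 -0.88  0.93 -2.58] [0.50479219 0.09096545 0.06036861] 0.013614246716195585 24.988790452480316
delta [0.0005 0.0008 0.0002] turn [-0.03 -0.01  0.09] dist 0.001
```

Call:
carry_out:
  commands:
    - {"delta_pos": [0,0,0],"turn": [0,0,0],"grip": 0.5}
    - {"delta_pos": [0,0,0],"turn": [0,0,0],"grip": 0.5}
    - {"delta_pos": [0,0,0],"turn": [0,0,0],"grip": 0.5}
    - {"delta_pos": [0,0,0],"turn": [0,0,0],"grip": 0.5}
    - {"delta_pos": [0,0,0],"turn": [0,0,0],"grip": 0.5}
    - {"delta_pos": [0,0,0],"turn": [0,0,0],"grip": 0.5}
    - {"delta_pos": [0,0,-0.03],"turn": [0,0,0],"grip": 0.5}
    - {"delta_pos": [0,0,-0.08],"turn": [0,0,0],"grip": 0.5}
    - {"delta_pos": [0,0,-0.13],"turn": [0,0,0],"grip": 0.5}
    - {"delta_pos": [0,0,-0.15],"turn": [0,0,0],"grip": 0.5}
    - {"delta_pos": [0,0,-0.15],"turn": [0,0,0],"grip": 0.5}

```text
t: 14.95
tcp_pos: [0.5209, 0.0809, 0.1919]
orientation: [-2.246, 2.191, 0.035]
force: [0.6, 0.4, -0.1]
width: 0.0473
finger_force: 0.0
```

```bash
python3 - <<'E'
from h import *
s=manip.state(); print(s['t'],s['force'],s['joint_pos'].round(2),s['tcp_pos'],s['width'])
d=snap('scene','s7');cv2.imwrite('pics/c7.png',cv2.resize(d['pixels'][120:310,100:400],None,fx=2.6,fy=2.6,interpolation=cv2.INTER_CUBIC))
for n in('s7',):
    P=cloud(load(n));Z=P[...,2]
    m=(Z>.072)&(Z<.095)&(np.hypot(P[...,0]-.503,P[...,1]-.087)<.045);Q=P[m]
    print(len(Q),cv2.minAreaRect((Q[:,:2]*1000).astype(np.float32)))
E
```

```text
14.95 [ 0.62845611  0.44076722 -0.13804359] [-1.26  0.56  1.37  1.99 -0.63  1.14 -2.73] [0.52086942 0.08093836 0.19191243] 0.04730524610709157
54 ((506.406494140625, 101.36077117919922), (17.369945526123047, 32.8345832824707), 9.409744262695312)
```

View pics/c7.png

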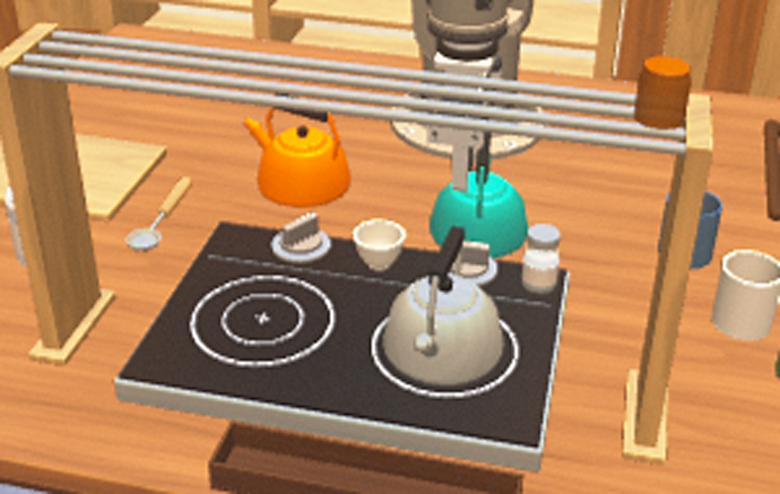

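The left knob's bar now lies crosswise (crop (470,258)), the kettle is centred on its ring and the bystanders stand as before. Joints 3 and 7 are at their limits, so I'll ease the wrist off before handing in.

Call:
carry_out:
  commands:
    - {"delta_pos": [0,0,-0.02],"turn": [0,0,-10],"grip": 0.5}
    - {"delta_pos": [0,0,-0.04],"turn": [0,0,-20],"grip": 0.5}
    - {"delta_pos": [0,0,-0.04],"turn": [0,0,-30],"grip": 0.5}
    - {"delta_pos": [0,0,-0.04],"turn": [0,0,-30],"grip": 0.5}
    - {"delta_pos": [0,0,-0.04],"turn": [0,0,-30],"grip": 0.5}
    - {"delta_pos": [0,0,-0.04],"turn": [0,0,-30],"grip": 0.5}

```text
t: 15.75
tcp_pos: [0.5207, 0.0804, 0.2312]
orientation: [-2.733, 1.535, 0.033]
force: [0.4, -0.4, -0.8]
width: 0.047
finger_force: 0.0
```

```bash
python3 - <<'E'
from h import *
s=manip.state(); print(s['t'],s['force'],s['joint_pos'].round(2),s['joint_vel'].round(2),s['tcp_pos'])
d=snap('top','t8');P=cloud(d);Z=P[...,2]
m=(Z>.178)&(Z<.2)&(P[...,0]>.6)&(P[...,0]<.75)&(P[...,1]<.13)&(P[...,1]>.05)&(d['pixels'].max(-1)<75)
Q=P[m];print(len(Q),np.percentile(Q,2,0),np.percentile(Q,98,0))
print(manip.hand_in())
E
```

```text
15.75 [ 0.36871484 -0.40873235 -0.78331891] [-1.28  0.41  1.31  1.94 -0.45  1.15 -2.38] [ 0.   -0.   -0.   -0.    0.    0.    0.01] [0.52067522 0.08043091 0.23119129]
34 [0.66230209 0.07900826 0.18633704] [0.72236406 0.09495051 0.19677034]
the job is handed in; nothing more can be done
None
```

The job is handed in at 15.8 s: the steel kettle stands about 2 mm from the centre of the left ring, the left knob's bar lies crosswise, and the arm is clear of everything; the judge's verdict was not shown.

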